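# Pack the carrying tote and hold it level by its handle

### The job

Pack the grey carrying tote: stand the finned heat sink in its large bay and the mains transformer in its small bay, each flat on the bay floor the same way up as now. Then, keeping it level, lift the loaded tote by the middle of its handle until its underside is at least 10 cm above the bench, and finish while holding it there, level and still: do not set it down or let go. Leave the chip programmer and the round tin where they are.

Things in the scene. Friction and masses are not known exactly. Their poses are not given: they have to be found in the camera images.
- tote: loose grey tray with a bar handle, 160 (x) x 200 (y) x 93 mm high over the handle, 0.35 kg. Origin: underside, below mid-handle; z up, x along the handle, y towards the large bay. Walls 22 mm high, 4 thick; floor 4; 6 mm divider (22 high) along x at y = 0. Handle bar above it on 18 mm wide end posts at x = -77, 77. Balances nearly under the handle, loaded or empty
- tote_grip (a point): middle of the handle, 80 mm above the tote's underside: here the bar has a black rubber sleeve 100 mm long (x), 18 mm thick (y) and 26 mm high (z 67 to 93 mm) with flat upright sides to pinch from above; open space below it down to the divider. Axes as the tote's
- tote_large_bay (a point): middle of the floor of the large bay (inside 152 in x, 109 mm in y: tote y = 3 to 112), 4 mm above the tote's underside; axes as the tote's
- tote_small_bay (a point): middle of the floor of the small bay (inside 152 in x, 77 mm in y: tote y = -3 to -80), 4 mm above the tote's underside; axes as the tote's
- heat_sink: bare aluminium heat sink with upright fins, 40 (x) x 60 (y) x 27 (z) mm, about 0.09 kg, standing on a thin (2.5 mm) orange mat, on its flat base. Origin: centre of its underside, z up; fins run along y, the outer fins are flat faces at x = -20 and 20 mm, to be gripped across (40 mm)
- transformer: small mains transformer, grey laminated steel core with a yellow winding, 44 (x, over the winding) x 42 (y) x 36 (z) mm, about 0.2 kg, on the same mat. Origin: centre of its underside, z up. The core is a block 24 (x) x 42 (y) x 36 (z) mm; grip across it along y (42 mm)
- chip_programmer: small flat grey box with a lever socket on top, 72 x 50 x 32 mm, a bystander; origin: centre of its underside
- flux_tin: round tin with a white ribbed lid (yellow top), diameter 44 mm, 28 mm high, a bystander; origin: centre of its underside
Not all that is in view belongs to the job. What is shaped like the transformer but pink is not meant.

How it is judged (in metres and radians):
On the way:
1. heat sink let go in the large bay and transformer let go in the small bay, both flat, with the tote still standing on the bench (x of heat_sink in the frame of tote between -0.065 and 0.065 m and y of heat_sink in the frame of tote between 0.015 and 0.102 m and z of heat_sink in the frame of tote between 0 and 0.012 m and angle between the z axis of each of heat_sink, transformer and the z axis of tote, either way round below 0.2 rad and x of transformer in the frame of tote between -0.065 and 0.065 m and y of transformer in the frame of tote between -0.07 and -0.012 m and z of transformer in the frame of tote between 0 and 0.012 m and height (world z) of tote below 0.006 m and contact force between the fingers and heat_sink below 0.2 N and contact force between the fingers and transformer below 0.2 N), for 0.2 s.
At the end, for the whole second after the job is handed in: Through the last second: tote gripped by mid-handle (TCP within 45 mm), underside over 100 mm up, tilt under 8 deg, under 30 mm/s and 0.15 rad/s, no bystander supporting it; heat sink in the large bay, transformer in the small bay, each flat to 11 deg on the floor (x of heat_sink in the frame of tote between -0.065 and 0.065 m and y of heat_sink in the frame of tote between 0.015 and 0.102 m and z of heat_sink in the frame of tote between 0 and 0.012 m and angle between the z axis of each of heat_sink, transformer and the z axis of tote, either way round below 0.2 rad and x of transformer in the frame of tote between -0.065 and 0.065 m and y of transformer in the frame of tote between -0.07 and -0.012 m and z of transformer in the frame of tote between 0 and 0.012 m and height (world z) of tote above 0.1 m and angle between tote's own z axis and vertical below 0.14 rad and linear speed of tote below 0.03 m/s and angular speed of tote below 0.15 rad/s and contact force between the fingers and tote above 2 N and distance between the grasp point and tote_grip below 0.045 m and contact force between tote and chip_programmer below 0.1 N and contact force between tote and flux_tin below 0.1 N); the arm keeps its last pose, push and grip.
It fails at once if the tote was tipped by more than 17 degrees (angle between tote's own z axis and vertical above 0.3 rad).
It fails at once if the chip programmer was pushed more than 20 mm away (distance of chip_programmer from where it was at the start of the episode above 0.02 m).
It fails at once if the flux tin was pushed more than 20 mm away (distance of flux_tin from where it was at the start of the episode above 0.02 m).
It also fails if it takes over 67 s, if anything falls off the work surface, if the arm or the gripper's body presses on something with over 40 N, if the wrist force passes 120 N, or if a joint passes its speed limit or range.

### The arm

A 6-joint arm with a two-finger parallel gripper is mounted at the origin on a cart in front of the work surface, level with it; the furniture and walls round the work are solid. World frame = base frame: x ahead of the robot, y to its left, z up, the work surface at z = 0. Lengths are in m, angles in degrees, forces in N, time in s.
With the tool pointing down it reaches from about 0.4 to 0.825 m from the base axis. Payload 7 kg.
Tool frame: the origin (TCP) lies between the finger pads, 19 mm behind the fingertips; this is the grasp point; z points along the fingers, y is the line along which they close (so a half turn about z gives the same grasp; the last joint's range is limited). The gripper opens to 88 mm and grips with 3 to 60 N. Pads are 19 mm wide; open, the fingers measure 130 mm over their backs; the gripper's body (78 mm by 193 mm) begins 47 mm behind the grasp point.
Start: joints at [-57.691, 20.546, 0.682, 0, -70.136, -16.507], TCP at [0.184, -0.649, 0.245] pointing down, gripper open.
Joint ranges: [-176.03, 176.03], [-82.01, 121.73], [-58.28, 71.71], [-173.87, 95.51], [-174.79, -0.11], [-173.66, 173.66]. Speed limits (degrees/s): [136.94, 136.94, 172.46, 180, 180, 180].

### API

Orientations are given as [roll, pitch, yaw] about the fixed x, y, z axes, in that order (R = Rz(yaw) Ry(pitch) Rx(roll)).
In Python, from plant import r gives the robot as it stands. The module is installed in compiled form; this text tells all that it offers.
- The arm moves only by the tool jog_arm, never from a script. Its argument "deltas" is a list that holds one entry, the list of rows, each a list of 5 numbers: the opening, from -1 (shut) to 1 (fully open), then the shift along the world's x, y, z in cm, then the turn about the world's z in rad. In form: [[[claw, dx, dy, dz, turn], ...]]. A call has 1 to 8 rows; each row shifts and turns the commanded pose from where the row before left it; what a row does not reach is not made up. A row lasts 1/8 s, in which the tool goes at most 62.5 mm and 10.7 degrees, less where a joint would pass 70% of its speed; a pose out of reach is approached as far as the arm can. A call with a gripper value outside its range is refused whole. The fingers move at their own pace and stop on an object; "force" is the grip in N (left out, the last holds). Time passes only in rows, so rows that do not move let the fingers close. It gives the time, the measured TCP pose, the force, the opening and the grip force at its end, in the units of the state.
- r.get_state(): the state, without advancing time (a new reading comes with each control period).
- r.capture(name): name is "scene" or "top" or "wrist"; returns the picture (420x560x3 uint8, blue, green, red); there is no depth.
- r.camera_info(name): a dict with "fx", "fy", "cx", "cy" (pixels), "view" (4x4, takes a point from world to camera coordinates). Camera axes: x right, y up, looking along -z (the intrinsics and any distortion apply to the point x, -y, -z); pixel columns grow to the right and rows downward; lengths in m; the calibration is good to about 2 mm. A picture is of the moment at which its call begins: read the wrist's pose just before it. camera_info takes no time and is no camera call; for the wrist camera it gives the pose at the moment of the call.
- r.close_job(): hands the job in; it is judged then, once.
The state is a dict: "time_s": time; "joints": joint angles; "qd": joint speeds; "joint_torque": joint torques, N m; "tcp_pos": TCP position; "eef_rot": TCP orientation; "contact_force": force on the tool from outside, world axes, zero at the start; "moment": the same for the moment, N m; "gripper_width": finger opening in m; "gripper_force": force on a finger pad.
Only numpy, scipy, OpenCV 4.12 (cv2) and the standard library are available. Lean on these libraries where they do the work, as an engineer would, in place of code of your own. Each camera call takes 0.05 s, during which the arm holds its last target. There are 200 camera calls.

## Working session

There is one attempt and no reset: what is moved stays moved. The work goes in short steps, Python scripts to look and compute and a tool call to move; the robot and the scene stay as the last step left them, time stands still between calls to the robot, and variables do not carry over. Pictures are saved under pics/ and viewed, at most 10 in all, crops included, and the job is handed in when it is done.

Besides the shell and the picture viewer there is one more tool, called after "Request:" as name([rows], argument=value, ...), one row to a line, values as JSON. jog_arm: Moves the arm, as the interface text tells. Its arguments: {"type":"object","properties":{"deltas":{"type":"array"},"force":{"type":"number"}},"required":["deltas"]}

```bash
mkdir -p pics; cat > h.py <<'E'
import numpy as np,cv2
from plant import r
def ray(n,u,v,info=None):
    i=info or r.camera_info(n); V=np.array(i["view"]); 
    p=np.array([[[u,v]]],float); K=np.array([[i["fx"],0,i["cx"]],[0,i["fy"],i["cy"]],[0,0,1.]])
    d=np.array(i.get("dist",i.get("distortion",np.zeros(5))),float)
    x,y=cv2.undistortPoints(p,K,d)[0,0]
    R=V[:3,:3]; o=-R.T@V[:3,3]; return o,R.T@np.array([x,-y,-1.])
def at(n,u,v,z,info=None):
    o,d=ray(n,u,v,info); return (o+d*(z-o[2])/d[2]).round(4)
E
python3 - <<'E'
from h import *
print(r.get_state())
for n in("top","scene"):
    print(n,r.camera_info(n)); cv2.imwrite(f"pics/{n}0.png",r.capture(n))
E
```

```text
{'time_s': 0.0, 'joints': array([-5.76914425e+01,  2.05898596e+01,  6.33913888e-01, -2.21923354e-02,
       -7.01340735e+01, -1.65075595e+01]), 'qd': array([ 0.06247203,  0.02163002, -0.09326334,  0.10872077, -0.05360469,
       -0.01695077]), 'joint_torque': array([ 9.37901241e-04, -5.82718241e+01,  2.93059838e+01,  6.99734196e+00,
        6.71107948e-03, -2.29008247e-04]), 'tcp_pos': array([ 0.18367435, -0.64905757,  0.24443498]), 'eef_rot': array([ 1.79907763e+02, -5.57862307e-03, -1.64206555e+02]), 'contact_force': array([ 0.44807611, -0.43191332,  0.46286856]), 'moment': array([ 0.03951558,  0.02532468, -0.0486392 ]), 'gripper_force': 0.0, 'gripper_width': 0.08757789241425146}
top {'fx': 515.8631862924093, 'fy': 515.8631862924093, 'cx': 278.454135931125, 'cy': 201.96928643676782, 'view': array([[-0.09349622, -0.99561382, -0.00340259,  0.08144703],
       [ 0.97547017, -0.09228758,  0.19985234, -0.59707016],
       [-0.19928977,  0.01536632,  0.97982012, -1.27807255],
       [ 0.        ,  0.        ,  0.        ,  1.        ]])}
scene {'fx': 529.807397813456, 'fy': 529.807397813456, 'cx': 280.666898001106, 'cy': 207.71939472867027, 'view': array([[-0.60821555, -0.79367472, -0.01242077,  0.38983387],
       [ 0.29757848, -0.2424936 ,  0.92338719, -0.25935442],
       [-0.73588103,  0.5579223 ,  0.38366889, -0.78424897],
       [ 0.        ,  0.        ,  0.        ,  1.        ]])}
```

View pics/top0.png

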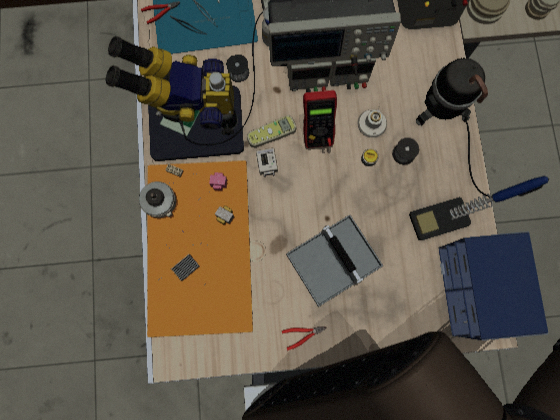

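View pics/scene0.png

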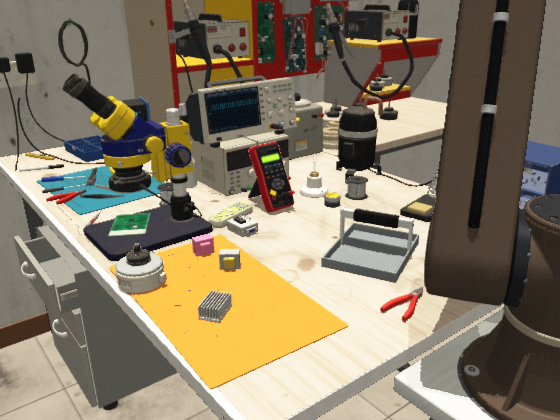

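The top view shows the tote at about (335,260), with its handle from (325,226) to (362,285). The heat sink is at (185,267), the transformer at (225,214), the pink decoy at (218,181), the programmer at (267,161) and the tin at (371,157). Next I'll take an enlarged crop for the detail.

```bash
python3 - <<'E'
from h import *
im=cv2.imread("pics/top0.png")
a=cv2.resize(im[195:295,160:240],None,fx=5,fy=5,interpolation=cv2.INTER_CUBIC)
b=cv2.resize(im[205:315,280:390],None,fx=3.6,fy=3.6,interpolation=cv2.INTER_CUBIC)
c=np.zeros((500,796,3),np.uint8); c[:,:400]=a; c[:396,400:796]=b
cv2.imwrite("pics/crop.png",c)
hsv=cv2.cvtColor(im,cv2.COLOR_BGR2HSV)
for nm,(x0,y0,x1,y1) in dict(hs=(165,245,210,290),tr=(210,200,240,230)).items():
    s=hsv[y0:y1,x0:x1]; m=((s[...,1]<110)).astype(np.uint8)
    cs,_=cv2.findContours(m,0,1); k=max(cs,key=cv2.contourArea)+[x0,y0]
    R=cv2.minAreaRect(k); print(nm,R,cv2.contourArea(k)); 
    for z in (.0025,.0295,.0385): print(z,at("top",*R[0],z),[at("top",*p,z)[:2] for p in cv2.boxPoints(R)])
s=hsv[205:315,280:390]; m=(s[...,2]<50).astype(np.uint8)
cs,_=cv2.findContours(m,0,1); k=max(cs,key=cv2.contourArea)+[280,205]; R=cv2.minAreaRect(k); print("sleeve",R)
print(at("top",*R[0],.09),[at("top",*p,.093)[:2] for p in cv2.boxPoints(R)])
E
```

```text
hs ((184.80328369140625, 267.1639404296875), (16.388721466064453, 23.814861297607422), 50.194427490234375) 347.5
0.0025 [0.4621 0.287  0.0025] [array([0.4622, 0.3251]), array([0.4979, 0.2746]), array([0.462 , 0.2489]), array([0.4267, 0.2993])]
0.0295 [0.4596 0.2822 0.0295] [array([0.4597, 0.3196]), array([0.4947, 0.27  ]), array([0.4595, 0.2449]), array([0.4249, 0.2943])]
0.0385 [0.4588 0.2806 0.0385] [array([0.4588, 0.3177]), array([0.4936, 0.2685]), array([0.4587, 0.2435]), array([0.4243, 0.2926])]
tr ((224.05882263183594, 214.23529052734375), (17.835853576660156, 10.289915084838867), 30.963756561279297) 154.5
0.0025 [0.5941 0.1734 0.0025] [array([0.5972, 0.201 ]), array([0.62  , 0.1851]), array([0.591 , 0.1458]), array([0.5683, 0.1618])]
0.0295 [0.589  0.1708 0.0295] [array([0.592 , 0.1979]), array([0.6144, 0.1823]), array([0.5859, 0.1438]), array([0.5637, 0.1595])]
0.0385 [0.5873 0.17   0.0385] [array([0.5903, 0.1969]), array([0.6125, 0.1814]), array([0.5842, 0.1431]), array([0.5622, 0.1587])]
sleeve ((341.0058898925781, 255.22354125976562), (61.894073486328125, 11.427778244018555), 57.528804779052734)
[ 0.4471 -0.1165  0.09  ] [array([ 0.509 , -0.0695]), array([ 0.5222, -0.0953]), array([ 0.3857, -0.1618]), array([ 0.3732, -0.1364])]
```

View pics/crop.png

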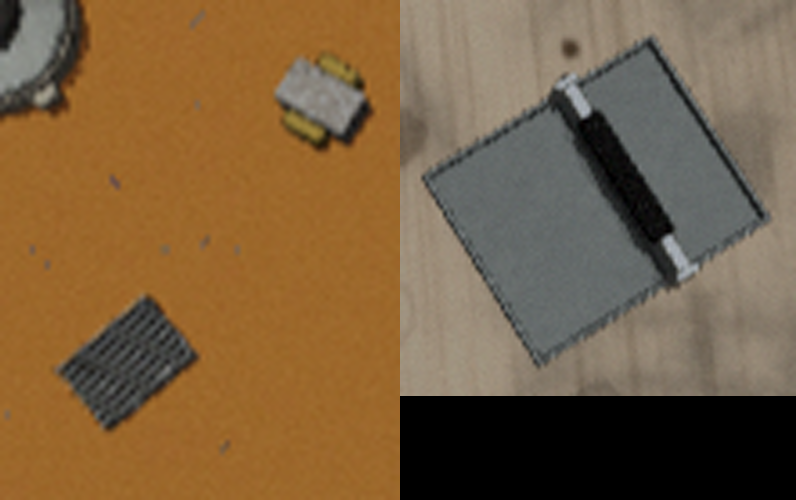

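The crop confirms the layout. The tote's large bay is on the left in the image, towards +y, and the sleeve runs from about (332.8,237) to (354.4,271). The transformer core's long side runs from upper left to lower right, and the heat sink's fins run from lower left to upper right.

```bash
python3 - <<'E'
from h import *
f=lambda p,z:at("top",280+(p[0]-400)/3.6,205+p[1]/3.6,z)
g=lambda p,z:at("top",160+p[0]/5,195+p[1]/5,z)
a,b=f((590,115),.093),f((668,238),.093); print("sleeve",a,b,(a+b)/2,np.linalg.norm(a-b),np.degrees(np.arctan2(*(a-b)[1::-1])))
c=[f(p,.022) for p in((427,178),(652,40),(767,215),(540,365))]; print(c,sum(c)/4,[np.linalg.norm(c[i]-c[i-1]) for i in range(4)])
print([np.degrees(np.arctan2(*(c[i]-c[i-1])[1::-1])) for i in range(4)])
t=[g(p,.0385) for p in((300,60),(367,99),(346,138),(276,98))]; print("tr",sum(t)/4,[np.linalg.norm(t[i]-t[i-1]) for i in range(4)],[np.degrees(np.arctan2(*(t[i]-t[i-1])[1::-1])) for i in range(4)])
t=[g(p,.0295) for p in((148,296),(197,356),(110,429),(60,372))]; print("hs",sum(t)/4,[np.linalg.norm(t[i]-t[i-1]) for i in range(4)],[np.degrees(np.arctan2(*(t[i]-t[i-1])[1::-1])) for i in range(4)])
for n,p,z in(("prog",(267,161),.032),("tin",(371,157),.028)): print(n,at("top",*p,z))
E
```

```text
sleeve [ 0.494 -0.101  0.093] [ 0.4049 -0.1444  0.093 ] [ 0.44945 -0.1227   0.093  ] 0.09910787052499918 25.970396117606093
[array([0.4682, 0.014 , 0.022 ]), array([ 0.5539, -0.161 ,  0.022 ]), array([ 0.4185, -0.2283,  0.022 ]), array([ 0.3281, -0.0532,  0.022 ])] [ 0.442175 -0.107125  0.022   ] [np.float64(0.1553829141186379), np.float64(0.19485761468313215), np.float64(0.15120333991020168), np.float64(0.19705879833186846)]
[np.float64(25.625049331084696), np.float64(-63.90834820905962), np.float64(-153.57051977254767), np.float64(117.3062398414737)]
tr [0.585825 0.1691   0.0385  ] [np.float64(0.023622446951998874), np.float64(0.041407728747179545), np.float64(0.023246720198772185), np.float64(0.04283795046451222)] [np.float64(-36.04520587114879), np.float64(-125.76287060016325), np.float64(147.47209794920124), np.float64(54.788834648956964)]
hs [0.4582   0.279825 0.0295  ] [np.float64(0.05916324872756731), np.float64(0.04092065493122024), np.float64(0.05754337494447123), np.float64(0.039881449321708465)] [np.float64(-53.73054324081223), np.float64(-144.95062668795157), np.float64(125.23673303078894), np.float64(37.35836537579461)]
prog [0.7229 0.0448 0.032 ]
tin [ 0.7087 -0.2363  0.028 ]
```

Request:
jog_arm([
  [[1, 0, 0, 5.5, 0.15], [1, 0, 0, 5.5, 0.15], [1, 0, 0, 5.5, 0.15], [1, 4, 4.5, 0, 0.15], [1, 4, 4.5, 0, 0.15], [1, 4, 4.5, 0, 0.15], [1, 4, 4.5, 0, 0.15], [1, 4, 4.5, 0, 0.15]],
])

```text
time_s: 1.1
tcp_pos: [0.3847, -0.4227, 0.4101]
eef_rot: [180.0, 0.0, -95.2]
contact_force: [0.9, -0.6, -0.4]
gripper_width: 0.0875
gripper_force: 0.0
```

Request:
jog_arm([
  [[1, 1.8, 5.85, 0, 0.091], [1, 1.8, 5.85, 0, 0.091], [1, 1.8, 5.85, 0, 0.091], [1, 1.8, 5.85, 0, 0.091], [1, 1.8, 5.85, 0, 0.091], [1, 1.8, 5.85, 0, 0.091], [1, 1.8, 5.85, 0, 0.091], [1, 1.8, 5.85, 0, 0.091]],
])

```text
time_s: 2.1
tcp_pos: [0.5278, 0.0456, 0.4104]
eef_rot: [-180.0, 0.0, -53.5]
contact_force: [1.9, -1.1, -0.1]
gripper_width: 0.0878
gripper_force: 0.0
```

Request:
jog_arm([
  [[1, -1.77, 5.0, -3, 0], [1, -1.77, 5.0, -3, 0], [1, -1.77, 5.0, -3, 0], [1, -1.77, 5.0, -3, 0], [1, 0, 3.0, -4, 0], [1, 0, 0, -5, 0], [1, 0, 0, 0, 0], [1, 0, 0, 0, 0]],
])

```text
time_s: 3.1
tcp_pos: [0.4578, 0.2738, 0.2021]
eef_rot: [-179.9, -0.0, -53.7]
contact_force: [-0.4, 0.3, -0.0]
gripper_width: 0.0877
gripper_force: 0.0
```

```bash
python3 - <<'E'
from h import *
s=r.get_state(); print(s["tcp_pos"],s["eef_rot"],s["joints"]); i=r.camera_info("wrist"); print(i)
im=r.capture("wrist"); cv2.imwrite("pics/w1.png",im)
E
```

```text
[0.45784373 0.2737887  0.20207377] [-1.79912753e+02 -2.58486551e-02 -5.37253855e+01] [ 5.19861188e+01  9.13413693e+00 -2.08401145e+01  5.60421131e-02
 -5.99487728e+01 -1.57395165e+01]
{'fx': 347.14208691335745, 'fy': 347.14208691335745, 'cx': 281.0709113074748, 'cy': 197.8026876286289, 'view': array([[-0.8050614 , -0.59319056, -0.00104851,  0.53220512],
       [ 0.57187445, -0.77565976, -0.26704222, -0.02805977],
       [ 0.15759364, -0.215585  ,  0.96368426, -0.36069643],
       [ 0.        ,  0.        ,  0.        ,  1.        ]])}
```

View pics/w1.png

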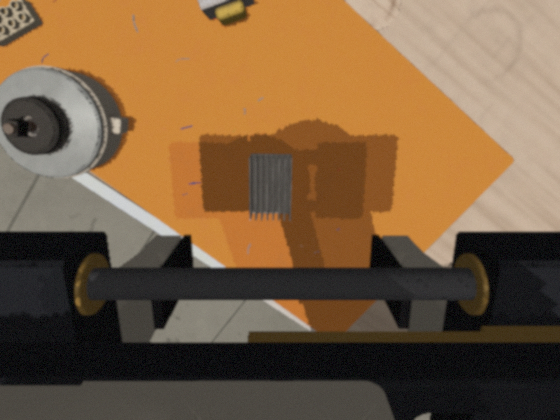

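The wrist view shows the heat sink at pixels (249..293, 154..218). Its fins run vertically in the image, so the yaw matches the grip.

```bash
python3 - <<'E'
from h import *
c=[at("wrist",*p,.0295) for p in((249.5,154),(293,154),(292.5,213),(249.5,213))]
print(c,sum(c)/4,[np.linalg.norm(c[i]-c[i-1]) for i in range(4)],[np.degrees(np.arctan2(*(c[i]-c[i-1])[1::-1])) for i in range(4)])
E
```

```text
[array([0.4979, 0.2703, 0.0295]), array([0.4664, 0.247 , 0.0295]), array([0.4333, 0.292 , 0.0295]), array([0.4659, 0.316 , 0.0295])] [0.465875 0.281325 0.0295  ] [np.float64(0.05578969438883855), np.float64(0.039180862675546095), np.float64(0.05586242028412299), np.float64(0.040481600758863256)] [np.float64(-54.99956632433394), np.float64(-143.5103137887525), np.float64(126.33654739924019), np.float64(36.36036363238803)]
```

Request:
jog_arm([
  [[1, 0.5, 0.75, -4, 0], [1, 0, 0, -5, 0], [1, 0, 0, -4, 0], [1, 0, 0, -3, 0], [1, 0, 0, -1.6, 0], [1, 0, 0, 0, 0], [-1, 0, 0, 0, 0], [-1, 0, 0, 0, 0]],
], force=25)

```text
time_s: 4.15
tcp_pos: [0.4626, 0.2817, 0.0257]
eef_rot: [-179.9, 0.0, -53.7]
contact_force: [0.0, 0.1, 0.2]
gripper_width: 0.0731
gripper_force: 0.0
```

Request:
jog_arm([
  [[-1, 0, 0, 0, 0], [-1, 0, 0, 0, 0], [-1, 0, 0, 0, 0], [-1, 0, 0, 0, 0], [-1, 0, 0, 0, 0]],
])

```text
time_s: 4.78
tcp_pos: [0.4622, 0.2812, 0.0245]
eef_rot: [-180.0, 0.0, -53.7]
contact_force: [0.8, -1.3, 2.0]
gripper_width: 0.0396
gripper_force: 25.0
```

Request:
jog_arm([
  [[-1, 0, 0, 3, 0], [-1, 0, 0, 5, 0], [-1, 0, 0, 6, 0], [-1, 0, -1, 6, 0], [-1, 0, -3, 3, -0.03], [-1, -0.7, -5, 0, -0.03], [-1, -0.7, -5.5, 0, -0.03], [-1, -0.7, -5.5, 0, -0.03]],
])

```text
time_s: 5.78
tcp_pos: [0.4399, 0.0793, 0.254]
eef_rot: [180.0, 0.0, -60.6]
contact_force: [0.4, 0.0, -1.5]
gripper_width: 0.0396
gripper_force: 25.0
```

Request:
jog_arm([
  [[-1, -0.7, -4, 0, -0.03], [-1, -0.7, -3, 0, -0.03], [-1, -0.7, -2, 0, 0], [-1, 0, 0, 0, 0], [-1, 0, 0, 0, 0]],
])

```text
time_s: 6.4
tcp_pos: [0.42, -0.0087, 0.2542]
eef_rot: [180.0, 0.0, -64.1]
contact_force: [0.4, 0.6, -0.7]
gripper_width: 0.0398
gripper_force: 25.0
```

```bash
python3 - <<'E'
from h import *
s=r.get_state(); print(s["tcp_pos"],s["eef_rot"],s["gripper_width"]); 
im=r.capture("wrist"); cv2.imwrite("pics/w2.png",im)
E
```

```text
[ 0.41998221 -0.00873105  0.2542274 ] [ 1.79992164e+02  1.24211057e-02 -6.40636440e+01] 0.03979572550417933
```

View pics/w2.png

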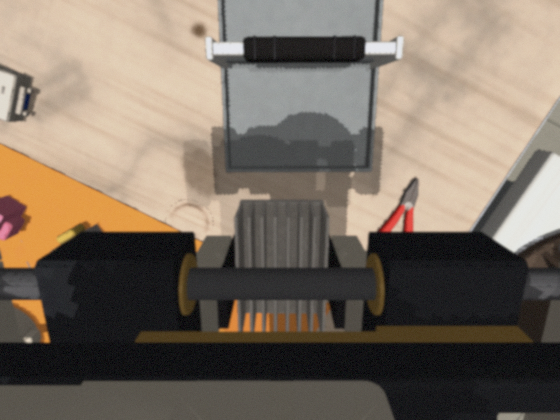

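The wrist view shows the tote square to the gripper. The +y rim runs from (226,171) to (372,171), and the sleeve spans (244..366, 37..62). The heat sink is held straight.

```bash
python3 - <<'E'
from h import *
a,b=[at("wrist",*p,.022) for p in((226,171),(373,171))]; print(a,b,np.linalg.norm(a-b),(a+b)/2,np.degrees(np.arctan2(*(a-b)[1::-1])))
m=(a+b)/2; y=np.radians(26); print("origin", m[:2]-.116*np.array([-np.sin(y),np.cos(y)]))
a,b=[at("wrist",*p,.093) for p in((244,43),(366,43))]; print(a,b,np.linalg.norm(a-b),(a+b)/2,np.degrees(np.arctan2(*(a-b)[1::-1])))
E
```

```text
[0.4743 0.0188 0.022 ] [ 0.3309 -0.0514  0.022 ] 0.15966089064013136 [ 0.4026 -0.0163  0.022 ] 26.08358537123964
origin [ 0.45345105 -0.12056011]
[ 0.4989 -0.1002  0.093 ] [ 0.4115 -0.1429  0.093 ] 0.0972730692432392 [ 0.4552  -0.12155  0.093  ] 26.038208283235466
```

Request:
jog_arm([
  [[-1, 0.45, -5.45, 0, 0], [-1, 0, 0, -5, 0], [-1, 0, 0, -5, 0], [-1, 0, 0, -5, 0], [-1, 0, 0, -4, 0], [-1, 0, 0, -2, 0], [-1, 0, 0, -1, 0], [-1, 0, 0, 0, 0]],
])

```text
time_s: 7.45
tcp_pos: [0.4246, -0.0631, 0.0341]
eef_rot: [179.9, 0.0, -64.0]
contact_force: [0.1, -0.9, -1.6]
gripper_width: 0.0398
gripper_force: 25.0
```

Request:
jog_arm([
  [[-1, 0, 0, -0.4, 0], [-1, 0, 0, -0.2, 0], [-1, 0, 0, 0, 0], [-1, 0, 0, 0, 0]],
])

```text
time_s: 7.95
tcp_pos: [0.4247, -0.0635, 0.0287]
eef_rot: [-180.0, -0.0, -64.0]
contact_force: [-1.0, 0.4, -1.2]
gripper_width: 0.0398
gripper_force: 25.0
```

Request:
jog_arm([
  [[-1, 0, 0, -0.2, 0], [-1, 0, 0, -0.1, 0], [-1, 0, 0, 0, 0], [0.4, 0, 0, 0, 0], [0.4, 0, 0, 0, 0], [0.4, 0, 0, 0, 0], [0.4, 0, 0, 0, 0], [0.4, 0, 0, 1, 0]],
])

```text
time_s: 8.95
tcp_pos: [0.4239, -0.0636, 0.0352]
eef_rot: [179.9, 0.0, -64.1]
contact_force: [0.2, 0.3, 0.1]
gripper_width: 0.0614
gripper_force: 0.0
```

Request:
jog_arm([
  [[0.4, 0, 0, 3, 0], [0.4, 0, 0, 6, 0], [0.4, 0, 0, 6, 0], [0.4, 0, 0, 6, 0], [1, 0, 0, 0, 0], [1, 0, 0, 0, 0]],
])

```text
time_s: 9.7
tcp_pos: [0.424, -0.0635, 0.2458]
eef_rot: [-179.9, 0.0, -64.1]
contact_force: [-0.8, 0.2, -0.3]
gripper_width: 0.0754
gripper_force: 0.0
```

Request:
jog_arm([
  [[1, 2.77, 3.88, 0, 0.083], [1, 2.77, 3.88, 0, 0.083], [1, 2.77, 3.88, 0, 0.083], [1, 2.77, 3.88, 0, 0.083], [1, 2.77, 3.88, 0, 0.083], [1, 2.5, 3.4, -3, 0.083], [1, 0, 0, -2, 0], [1, 0, 0, 0, 0]],
])

```text
time_s: 10.7
tcp_pos: [0.5863, 0.1639, 0.1917]
eef_rot: [179.6, 0.2, -35.5]
contact_force: [0.4, 0.2, -0.2]
gripper_width: 0.0876
gripper_force: 0.0
```

```bash
python3 - <<'E'
from h import *
s=r.get_state(); print(s["tcp_pos"],s["eef_rot"],s["gripper_width"]); 
im=r.capture("wrist"); cv2.imwrite("pics/w3.png",im)
E
```

```text
[0.58625082 0.16386771 0.19170583] [ 1.79617798e+02  1.74921783e-01 -3.55078090e+01] 0.08762264035243507
```

View pics/w3.png

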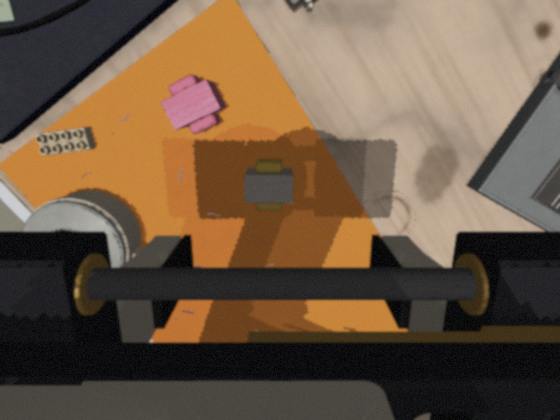

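The wrist view shows the transformer core at pixels (246..293, 170..~198 for its top), square to the gripper. The pink decoy is clear at (192,104).

```bash
python3 - <<'E'
from h import *
c=[at("wrist",*p,.0385) for p in((246,170),(293,170),(293,198),(246,198))]
print(sum(c)/4,[np.linalg.norm(c[i]-c[i-1]) for i in range(4)],[np.degrees(np.arctan2(*(c[i]-c[i-1])[1::-1])) for i in range(4)])
E
```

```text
[0.595575 0.170475 0.0385  ] [np.float64(0.024999999999999915), np.float64(0.04037288694160971), np.float64(0.024994799459087457), np.float64(0.04123311775745318)] [np.float64(-36.86989764584413), np.float64(-125.42219552491842), np.float64(145.10187643897046), np.float64(54.57539520940988)]
```

Request:
jog_arm([
  [[1, 0.57, 0.61, -2, 0], [1, 0, 0, -4, 0], [1, 0, 0, -4, 0], [1, 0, 0, -3, 0], [1, 0, 0, -1.5, 0], [1, 0, 0, 0, 0], [1, 0, 0, 0, 0]],
])

```text
time_s: 11.62
tcp_pos: [0.5946, 0.171, 0.0517]
eef_rot: [-179.9, -0.1, -35.5]
contact_force: [-0.3, 0.4, -0.5]
gripper_width: 0.0876
gripper_force: 0.0
```

Request:
jog_arm([
  [[1, -0.2, 0, -1.5, 0], [1, 0, 0, -0.8, 0], [1, 0, 0, 0, 0], [-1, 0, 0, 0, 0], [-1, 0, 0, 0, 0], [-1, 0, 0, 0, 0], [-1, 0, 0, 0, 0], [-1, 0, 0, 0, 0]],
], force=35)

```text
time_s: 12.62
tcp_pos: [0.5918, 0.1707, 0.0275]
eef_rot: [-180.0, -0.0, -35.5]
contact_force: [1.0, 0.5, -1.1]
gripper_width: 0.0432
gripper_force: 0.6
```

Request:
jog_arm([
  [[-1, 0, 0, 0, 0], [-1, 0, 0, 0, 0], [-1, 0, 0, 2, 0], [-1, 0, 0, 4, 0], [-1, 0, 0, 5, 0], [-1, 0, 0, 5, 0], [-1, 0, 0, 5, 0], [-1, 0, 0, 0, 0]],
])

```text
time_s: 13.62
tcp_pos: [0.5934, 0.1714, 0.242]
eef_rot: [-179.6, -0.2, -35.5]
contact_force: [-0.4, 0.8, -2.7]
gripper_width: 0.0415
gripper_force: 35.0
```

Request:
jog_arm([
  [[-1, -3.36, -3.62, 2, -0.0996], [-1, -3.36, -3.62, 2, -0.0996], [-1, -3.36, -3.62, 2, -0.0996], [-1, -3.36, -3.62, 0, -0.0996], [-1, -2.36, -2.62, 0, -0.0996], [-1, -1, -1, 0, 0], [-1, 0, 0, 0, 0], [-1, 0, 0, 0, 0]],
])

```text
time_s: 14.62
tcp_pos: [0.4241, -0.0099, 0.297]
eef_rot: [180.0, 0.0, -64.0]
contact_force: [0.6, -0.1, -1.5]
gripper_width: 0.0418
gripper_force: 35.0
```

Request:
jog_arm([
  [[-1, 0, 0, 0, 0], [-1, 0, 0, 0, 0]],
])

```text
time_s: 14.88
tcp_pos: [0.424, -0.01, 0.297]
eef_rot: [180.0, 0.0, -64.0]
contact_force: [0.6, 0.2, -1.4]
gripper_width: 0.0417
gripper_force: 35.0
```

```bash
python3 - <<'E'
from h import *
s=r.get_state(); print(s["tcp_pos"],s["eef_rot"],s["gripper_width"]); 
im=r.capture("wrist"); cv2.imwrite("pics/w4.png",im)
E
```

```text
[ 0.42399625 -0.00997101  0.2970026 ] [ 1.79950084e+02  3.31052719e-03 -6.40077704e+01] 0.041737877850305936
```

View pics/w4.png

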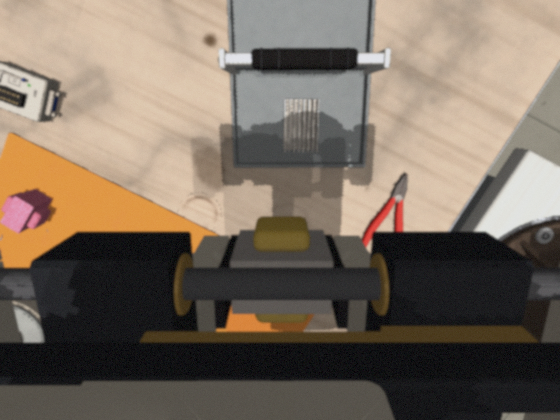

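The heat sink sits in the large bay at (285..319, 98..152), with the rim corners at (234,166) and (365,166) and the sleeve at (253..357, ~53). The transformer is held level. I know where the heat sink was released, so I can use it to correct the camera bias.

```bash
python3 - <<'E'
from h import *
a,b=[at("wrist",*p,.022) for p in((234,166),(365,166))]; print(np.linalg.norm(a-b),(a+b)/2,np.degrees(np.arctan2(*(a-b)[1::-1])))
m=(a+b)/2; y=np.radians(26); print("origin", m[:2]-.116*np.array([-np.sin(y),np.cos(y)]))
a,b=[at("wrist",*p,.093) for p in((253,53),(357,53))]; print(np.linalg.norm(a-b),(a+b)/2)
c=[at("wrist",*p,.031) for p in((285,98),(319,98),(319,150),(285,150))]
print(sum(c)/4,[np.linalg.norm(c[i]-c[i-1]) for i in range(4)])
E
```

```text
0.1580956988662247 [ 0.4033  -0.01685  0.022  ] 26.07881861081146
origin [ 0.45415105 -0.12111011]
0.09548245912208168 [ 0.45545 -0.12255  0.093  ]
[ 0.423625 -0.06215   0.031   ] [np.float64(0.05822782839845566), np.float64(0.03819332402397047), np.float64(0.05828353112157843), np.float64(0.03962473974677943)]
```

Request:
jog_arm([
  [[-1, 1.76, -5.27, 0, 0], [-1, 1.76, -5.27, 0, 0], [-1, 1.76, -5.28, 0, 0], [-1, 0, 0, -5, 0], [-1, 0, 0, -5, 0], [-1, 0, 0, -3, 0], [-1, 0, 0, 0, 0], [-1, 0, 0, 0, 0]],
])

```text
time_s: 15.92
tcp_pos: [0.4776, -0.1686, 0.1686]
eef_rot: [-179.9, -0.1, -64.0]
contact_force: [0.2, 0.1, -1.6]
gripper_width: 0.0416
gripper_force: 35.0
```

Request:
jog_arm([
  [[-1, 0, 0, -5, 0], [-1, 0, 0, -4, 0], [-1, 0, 0, -2, 0], [-1, 0, 0, -1, 0], [-1, 0, 0, -0.8, 0], [-1, 0, 0, 0, 0], [-1, 0, 0, 0, 0]],
])

```text
time_s: 16.8
tcp_pos: [0.4772, -0.1686, 0.0402]
eef_rot: [-179.9, -0.0, -64.0]
contact_force: [-0.2, -0.0, -2.5]
gripper_width: 0.0418
gripper_force: 35.0
```

Request:
jog_arm([
  [[-1, 0, 0, -0.5, 0], [-1, 0, 0, -0.3, 0], [-1, 0, 0, -0.15, 0], [-1, 0, 0, 0, 0], [-1, 0, 0, 0, 0]],
])

```text
time_s: 17.42
tcp_pos: [0.4765, -0.1686, 0.0299]
eef_rot: [-180.0, -0.0, -64.0]
contact_force: [-0.0, -0.3, -1.3]
gripper_width: 0.0418
gripper_force: 35.0
```

Request:
jog_arm([
  [[-1, 0, 0, -0.1, 0], [-1, 0, 0, 0, 0], [0.4, 0, 0, 0, 0], [0.4, 0, 0, 0, 0], [0.4, 0, 0, 0, 0], [0.4, 0, 0, 0, 0], [0.4, 0, 0, 1, 0], [0.4, 0, 0, 3, 0]],
])

```text
time_s: 18.42
tcp_pos: [0.4754, -0.1686, 0.0686]
eef_rot: [179.8, 0.1, -64.1]
contact_force: [0.5, 0.7, 0.4]
gripper_width: 0.0613
gripper_force: 0.0
```

Request:
jog_arm([
  [[0.4, 0, 0, 5, 0], [0.4, 0, 0, 6, 0], [0.4, -1.4, 2.9, 5, -0.1], [0.4, -1, 2, 0, -0.17], [0.4, 0, 0, 0, -0.18], [0.4, 0, 0, 0, -0.18], [0.4, 0, 0, 0, -0.18], [0.4, 0, 0, 0, -0.18]],
])

```text
time_s: 19.42
tcp_pos: [0.4523, -0.1196, 0.2296]
eef_rot: [-180.0, 0.0, -121.1]
contact_force: [-0.3, 0.4, 0.7]
gripper_width: 0.0614
gripper_force: 0.0
```

Request:
jog_arm([
  [[0.4, 0, 0, 0, -0.18], [0.4, 0, 0, 0, -0.18], [0.4, 0, 0, 0, -0.18], [0.4, 0, 0, 0, 0], [0.4, 0, 0, 0, 0], [0.4, 0, 0, 0, 0]],
])

```text
time_s: 20.18
tcp_pos: [0.4524, -0.1196, 0.229]
eef_rot: [-180.0, 0.0, -151.6]
contact_force: [0.6, 0.1, -0.4]
gripper_width: 0.0614
gripper_force: 0.0
```

```bash
python3 - <<'E'
from h import *
s=r.get_state(); print(s["tcp_pos"],s["eef_rot"],s["gripper_width"],s["joints"]); 
im=r.capture("wrist"); t=r.capture("scene"); cv2.imwrite("pics/w5.png",np.hstack([cv2.resize(im,(440,330)),cv2.resize(t[150:300,290:450],(352,330))]))
E
```

```text
[ 0.4524257  -0.11960632  0.22900788] [-1.79997172e+02  5.60201493e-03 -1.51577754e+02] 0.06138388233154911 [ 9.38821201e+00  1.38266466e+00 -2.58268116e+01  9.52024521e-04
 -6.27843056e+01 -7.09664018e+01]
```

View pics/w5.png

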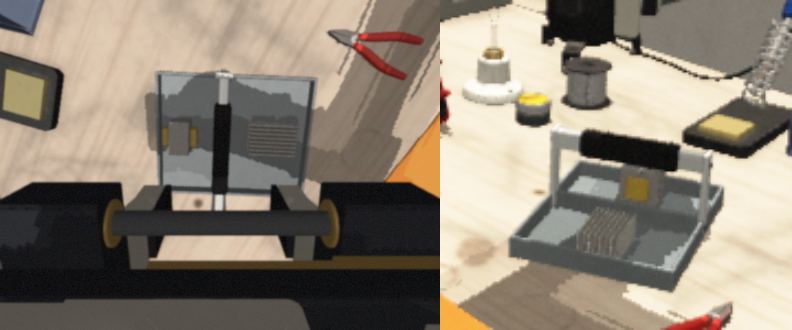

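Both parts are flat in their bays. The sleeve's near-robot end is at about (284,134) in full-resolution wrist pixels, and the bar runs down to (281,242).

```bash
python3 - <<'E'
from h import *
im=cv2.imread("pics/w5.png")
a=at("wrist",284,134,.093);b=at("wrist",281,235,.093);d=b-a;an=np.arctan2(d[1],d[0])
print(a,b,np.degrees(an),np.linalg.norm(d),"mid",a[:2]+.05*np.array([np.cos(an),np.sin(an)]))
c=[at("wrist",p[0]*1.273,p[1]*1.273,.022) for p in((157,72),(316,78))]; print(c,np.linalg.norm(c[0]-c[1]),np.degrees(np.arctan2(*(c[1]-c[0])[1::-1])))
E
```

```text
[ 0.4106 -0.1397  0.093 ] [ 0.4858 -0.1015  0.093 ] 26.929600528204645 0.08434619137815291 mid [ 0.45517818 -0.11705523]
[array([ 0.4192, -0.2256,  0.022 ]), array([ 0.3331, -0.0524,  0.022 ])] 0.1934203970629778 116.43257562236676
```

Request:
jog_arm([
  [[0.4, 0.2, 0, -4, -0.037], [0.4, 0, 0, -4, 0], [0.4, 0, 0, -3, 0], [0.4, 0, 0, -2, 0], [0.4, 0, 0, -1.5, 0], [0.4, 0, 0, -0.4, 0], [0.4, 0, 0, 0, 0], [0.4, 0, 0, 0, 0]],
])

```text
time_s: 21.28
tcp_pos: [0.455, -0.1195, 0.0805]
eef_rot: [-180.0, 0.1, -153.8]
contact_force: [-0.4, 0.4, 0.6]
gripper_width: 0.0611
gripper_force: 0.0
```

Request:
jog_arm([
  [[-0.2, 0, 0, 0, 0], [-0.4, 0, 0, 0, 0], [-0.5, 0, 0, 0, 0], [-0.6, 0, 0, 0, 0], [-1, 0, 0, 0, 0], [-1, 0, 0, 0, 0], [-1, 0, 0, 0, 0], [-1, 0, 0, 0, 0]],
], force=55)

```text
time_s: 22.28
tcp_pos: [0.4544, -0.1195, 0.0799]
eef_rot: [180.0, -0.0, -153.8]
contact_force: [-2.4, 3.7, 2.8]
gripper_width: 0.0178
gripper_force: 55.0
```

Request:
jog_arm([
  [[-1, 0, 0, 0.3, 0], [-1, 0, 0, 0.5, 0], [-1, 0, 0, 0.8, 0], [-1, 0, 0, 1, 0], [-1, 0, 0, 1, 0], [-1, 0, 0, 1, 0], [-1, 0, 0, 1, 0], [-1, 0, 0, 1, 0]],
])

```text
time_s: 23.28
tcp_pos: [0.4544, -0.1196, 0.1466]
eef_rot: [180.0, 0.0, -153.8]
contact_force: [-0.4, -0.2, -7.0]
gripper_width: 0.0176
gripper_force: 55.0
```

Request:
jog_arm([
  [[-1, 0, 0, 1.2, 0], [-1, 0, 0, 1.2, 0], [-1, 0, 0, 1.2, 0], [-1, 0, 0, 1.2, 0], [-1, 0, 0, 1.2, 0], [-1, 0, 0, 1, 0], [-1, 0, 0, 0.6, 0], [-1, 0, 0, 0.3, 0]],
])

```text
time_s: 24.28
tcp_pos: [0.4545, -0.1195, 0.2251]
eef_rot: [180.0, 0.0, -153.8]
contact_force: [0.1, -0.4, -7.0]
gripper_width: 0.0176
gripper_force: 55.0
```

Request:
jog_arm([
  [[-1, 0, 0, 0, 0], [-1, 0, 0, 0, 0], [-1, 0, 0, 0, 0], [-1, 0, 0, 0, 0], [-1, 0, 0, 0, 0], [-1, 0, 0, 0, 0], [-1, 0, 0, 0, 0], [-1, 0, 0, 0, 0]],
])

```text
time_s: 25.28
tcp_pos: [0.4545, -0.1196, 0.2249]
eef_rot: [-180.0, -0.0, -153.8]
contact_force: [-0.8, 0.1, -7.2]
gripper_width: 0.0175
gripper_force: 55.0
```

```bash
python3 - <<'E'
from h import *
s=r.get_state(); print(s["tcp_pos"],s["contact_force"],s["moment"],s["gripper_width"]) 
im=r.capture("top"); t=r.capture("scene"); cv2.imwrite("pics/w6.png",np.hstack([cv2.resize(im[180:320,270:420],(400,373)),cv2.resize(t[100:249,290:450],(400,373))]))
E
```

```text
[ 0.45447327 -0.11957891  0.22486596] [-0.78462428  0.08006122 -7.16162735] [-0.0190974  -0.06100076  0.02978836] 0.017461895932180747
```

View pics/w6.png

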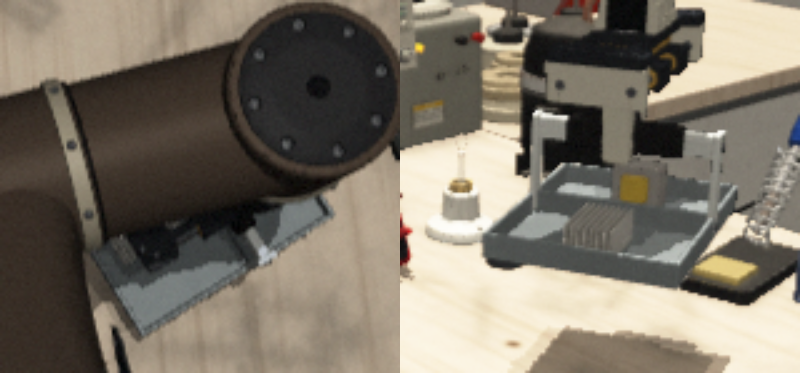

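The scene crop shows the loaded tote hanging level about 14 cm above the bench, with both parts flat. The wrist load of about 7 N is close to the expected total weight, so I'm handing in.

```bash
python3 -c "
from plant import r
print(r.close_job())"
```

```text
the job is handed in; nothing more can be done
None
```

The job is handed in: the heat sink is in the large bay and the transformer in the small bay, and the arm is holding the tote level by mid-handle, about 14 cm above the bench (no verdict was returned).

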